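# Snug up the tub rack's stop collar

### The job

The sauce tubs on the market stall's rack stand loose. Loosen the red wing screw on the rail's stop collar, then slide the collar along the rail until its sprung rubber pad has pushed the tubs fully home against their end stop and presses on them snugly, at about 8 newtons and never beyond 16, and tighten the wing screw again so that the collar stays there by itself. Leave the other goods on the counter where they are.

Things in the scene. Friction and masses are not known exactly. Their poses are not given: they have to be found in the camera images.
- wing_c (a point): centre of the red wing grip of the collar's set screw, 114 mm above the counter: an upright slab 34 mm long (its x axis), 10 mm thick (its y axis), 26 mm tall (z up), 20 mm clear above the collar and 29 mm above the tubs' lids. Pinch it across the 10 mm from above; nothing else within 60 mm is as tall as its underside. The collar can be slid by the wing, held throughout
- wing (a joint): turn of the wing screw in rad: 0 = tight as found, grows counter-clockwise from above = looser. From 0 to 0.6 the screw bites the rail, harder nearer 0; beyond 0.6 the collar is free. Stops at 1.5 and at -0.25 (tighter). Turning takes 0.15 to 0.4 N m; it stays where left. Tight, the collar holds about 30 N; loose, it drags with about 1.5 N
- collar: knurled dark collar (38 mm diameter, 30 mm long); origin at its centre on the axis of the level 16 mm rail, 62 mm above the counter. y runs along the rail towards the tubs: the way to slide it (55 to 125 mm to go); z up. Its yellow arm (to -x) carries a round black rubber pad, 36 mm wide, facing the tubs 89 mm beside the collar and 42 mm above the counter. The rack is fixed
- tubs: two sealed white tubs (100 x 90 x 54 mm, lid tops 72 mm high) in a tray. Origin under the near tub's pad face; axes as the collar's. It slides along y with 1.2 N drag and unknown play (2 to 15 mm) before its end stop: there the force rises beyond the drags. The pad stands 35 to 45 mm ahead of the collar's centre (no closer known), sprung: 1 N at touch, 2 N more per mm, 17 N at 8 mm, then hard
- spare_ring: small loose steel ring (30 mm diameter, 10 mm tall) lying on the rack's base plate; leave it. Origin under its centre
- spare_tub: loose white tub with red lid (100 x 90 x 60 mm) beyond the rack; leave it. Origin under its centre
- green_tub: loose white tub with green lid (100 x 90 x 60 mm) beyond the rack; leave it. Origin under its centre
- soy_bottle: amber bottle (64 mm diameter, 200 mm tall); leave it. Origin under its centre
- oil_bottle: green bottle (60 mm diameter, 180 mm tall); leave it. Origin under its centre
- bowl: steel bowl (140 mm wide, 55 mm tall); leave it. Origin under its centre
- sauce_jar: red jar with white cap (76 mm diameter, 90 mm tall); leave it. Origin under its centre

How it is judged:
On the way, in this order (a step that is already met when the one before it is completed fails the run):
1. the wing screw is loosened while the collar still stands where it was (within 8 mm) (value of joint wing above 0.7 rad and distance of collar from where it was at the start of the episode below 0.008 m), for 0.1 s.
2. with the screw loose, the tubs are pressed home with more than 4 N (value of joint wing above 0.6 rad and contact force between tubs and anything else above 4 N), for 0.2 s.
3. the wing screw is tight again (value of joint wing below 0.25 rad), for 0.2 s.
At the end, for the whole second after the job is handed in: The wing screw is tight (no more than 0.25 rad looser than it was found), the collar has been let go and stays put, and its pad presses the tubs against their end stop with 4 to 12 N, all at rest (value of joint wing below 0.25 rad and contact force between tubs and anything else between 4 and 12 N and linear speed of each of tubs, collar below 0.005 m/s); the robot touches nothing.
It fails at once if anything presses on the tubs with more than 16 N (contact force between tubs and anything else above 16 N).
It fails at once if the other goods are moved by more than 15 mm (distance of any of spare_ring, spare_tub, green_tub, soy_bottle, oil_bottle, bowl, sauce_jar from where it was at the start of the episode above 0.015 m).
It also fails if it takes over 64 s, if anything falls off the work surface, if the arm or the gripper's body presses on something with over 40 N, if the wrist force passes 120 N, or if a joint passes its speed limit or range.

### The arm

A 6-joint arm with a two-finger parallel gripper is mounted at the origin on the work surface. World frame = base frame: x ahead of the robot, y to its left, z up, the work surface at z = 0. Lengths are in m, angles in rad, forces in N, time in s.
With the tool pointing down it reaches from about 0.3 to 0.95 m from the base axis. Payload 3.1 kg.
Tool frame: the origin (TCP) lies midway between the tips of the shut fingers; the grasp point (between the pads) lies 19 mm behind it; z points along the fingers, y is the line along which they close (so a half turn about z gives the same grasp; the last joint's range is limited). The gripper opens to 85 mm and grips with 20 to 120 N. Pads are 22 mm wide; open, the fingers measure 114 mm over their backs; the gripper's body (76 mm by 85 mm) begins 54 mm behind the grasp point. The pads swing forward as they close: fully open they stand 13 mm farther back than shut.
Start: joints at [1.135, 0.308, 1.634, -0, 1.2, -0.07], TCP at [0.224, 0.584, 0.231] pointing down, gripper open.
Joint ranges: [-3.06, 3.06], [-0.79, 1.96], [0.05, 2.63], [-1.19, 4.34], [0.05, 2.64], [-2.94, 2.94]. Speed limits (rad/s): [2.79, 2.79, 3.14, 3.14, 3.14, 3.14].

### API

Orientations are given as a unit quaternion [x, y, z, w].
In Python, from rig import get_obs, cams, order gives the robot as it stands. The module is installed in compiled form; this text tells all that it offers.
- The arm moves only by the tool servo_tool, never from a script. Its argument "increments" is a list that holds one entry, the list of rows, each a list of 7 numbers: the shift along the tool's x, y, z in m, then the turn, a rotation vector about the tool's x, y, z in degrees, then the gripper command: -1 is fully open, 1 is shut, values between are in proportion. A call has 1 to 8 rows; each row is the pose to reach, as a shift and turn from the pose commanded when the call began, along the tool's axes at that moment; what a row does not reach only later rows make up. A row lasts 1/8 s, in which the tool goes at most 62.5 mm and 10.7 degrees, less where a joint would pass 70% of its speed; a pose out of reach is approached as far as the arm can. A call with a gripper value outside its range is refused whole. The fingers move at their own pace and stop on an object; "squeeze" is the grip in N (left out, the last holds). Time passes only in rows, so rows that repeat a pose let the fingers close. It gives the time, the measured TCP pose, the force, the opening and the grip force at its end, in the units of the state.
- get_obs(): the state, without advancing time (a new reading comes with each control period).
- cams.camera(name): name is "scene" or "top" or "wrist"; returns the picture (480x640x3 uint8, red, green, blue); there is no depth.
- cams.camera_info(name): a dict with "fx", "fy", "cx", "cy" (pixels), "rvec" (rotation vector, rad) and "tvec" (3), from world to camera coordinates, as OpenCV has them; the wrist camera has in their place "mount" (4x4, takes a point from camera to tool coordinates, whose origin is the TCP and whose axes are the flange's). Camera axes: x right, y down, z forward; pixel columns grow to the right and rows downward; lengths in m; the calibration is good to about 2 mm. The wrist camera is an equidistant fisheye: a pixel r from the principal point sees the ray r / f radians off the axis. A picture is of the moment at which its call begins: read the wrist's pose just before it. camera_info takes no time and is no camera call.
- order.sign_off(): hands the job in; it is judged then, once.
The state is a dict: "t": time; "joints": joint angles; "qd": joint speeds; "joint_torque": joint torques, N m; "position": TCP position; "tcp_rot": TCP orientation; "wrist_force": force on the tool from outside, world axes, zero at the start; "wrist_torque": the same for the moment, N m; "width": opening from 0.0 (shut) to 1.0 (fully open); "finger_force": force on a finger pad.
Only numpy, scipy, OpenCV 4.12 (cv2) and the standard library are available. Lean on these libraries where they do the work, as an engineer would, in place of code of your own. Each camera call takes 0.05 s, during which the arm holds its last target. There are 200 camera calls.

## Working session

There is one attempt and no reset: what is moved stays moved. The work goes in short steps, Python scripts to look and compute and a tool call to move; the robot and the scene stay as the last step left them, time stands still between calls to the robot, and variables do not carry over. Pictures are saved under pics/ and viewed, at most 10 in all, crops included, and the job is handed in when it is done.

Besides the shell and the picture viewer there is one more tool, called after "Emit:" by a JSON object that holds its "method" and its "body". servo_tool: Moves the arm, as the interface text tells. Its arguments: {"type":"object","properties":{"increments":{"type":"array"},"squeeze":{"type":"number"}},"required":["increments"]}

```bash
mkdir -p pics; cat > h.py <<'E'
import numpy as np, cv2
from scipy.spatial.transform import Rotation as R
from rig import get_obs, cams, order
def grab(n,f):
    im=cams.camera(n); cv2.imwrite(f,im[:,:,::-1]); return im
def ray(n,u,v,z):
    c=cams.camera_info(n); M=R.from_rotvec(c["rvec"]).as_matrix(); t=np.array(c["tvec"])
    o=-M.T@t; d=M.T@np.array([(u-c["cx"])/c["fx"],(v-c["cy"])/c["fy"],1])
    return o+d*(z-o[2])/d[2]
E
python3 - <<'E'
from h import *
o=get_obs(); print({k:np.round(v,4).tolist() for k,v in o.items()})
a=grab("top","pics/top0.png"); b=grab("scene","pics/scene0.png")
for n,im in(("top",a),("scene",b)):
    h=cv2.cvtColor(im,cv2.COLOR_RGB2HSV)
    m=((h[...,0]<8)|(h[...,0]>172))&(h[...,1]>150)&(h[...,2]>80)
    k,l,s,c=cv2.connectedComponentsWithStats(m.astype(np.uint8))
    for i in range(1,k):
        if s[i,4]>30: print(n,s[i].tolist(),c[i].round(1), ray(n,*c[i],.114).round(3))
E
```

```text
{'t': 0.0, 'joints': [1.1353, 0.309, 1.6352, -0.0, 1.1997, -0.0697], 'qd': [-0.0001, -0.001, -0.0001, -0.0014, -0.0002, 0.0008], 'joint_torque': [-0.0018, -41.5271, -27.6657, -0.0002, 0.0107, -0.0], 'position': [0.2232, 0.5829, 0.23], 'tcp_rot': [0.1819, 0.9833, -0.0011, -0.0003], 'wrist_force': [-0.394, 0.2938, -0.7368], 'wrist_torque': [0.0393, 0.0057, 0.0233], 'finger_force': 0.0, 'width': 0.9977}
top [296, 178, 37, 40, 504] [313.8 197.8] [0.641 0.042 0.114]
top [482, 192, 11, 12, 109] [486.9 197.4] [ 0.647 -0.446  0.114]
top [337, 234, 11, 6, 44] [342.2 236.7] [ 0.531 -0.04   0.114]
top [534, 235, 58, 35, 760] [562.3 252.4] [ 0.495 -0.654  0.114]
top [262, 243, 35, 37, 498] [279.4 261. ] [0.461 0.135 0.114]
top [68, 248, 58, 34, 708] [ 97.1 264. ] [0.446 0.648 0.114]
top [470, 267, 17, 26, 79] [474.9 281.1] [ 0.411 -0.41   0.114]
scene [456, 0, 33, 17, 47] [472.4   8. ] [-0.544 -0.288  0.114]
scene [546, 47, 34, 17, 54] [563.4  55.3] [-0.544  0.076  0.114]
scene [150, 97, 56, 41, 485] [178.1 118.1] [ 0.506 -0.636  0.114]
scene [234, 144, 24, 13, 121] [246.6 151.7] [ 0.459 -0.388  0.114]
scene [182, 156, 12, 9, 84] [187.8 159.9] [ 0.595 -0.489  0.114]
scene [314, 230, 11, 7, 35] [319.3 232.8] [ 0.524 -0.041  0.114]
scene [362, 247, 49, 42, 520] [386.2 268.6] [0.489 0.16  0.114]
scene [287, 273, 50, 43, 563] [311.5 294.6] [0.674 0.07  0.114]
scene [526, 352, 80, 73, 1102] [565.8 388.9] [0.458 0.663 0.114]
```

View pics/top0.png

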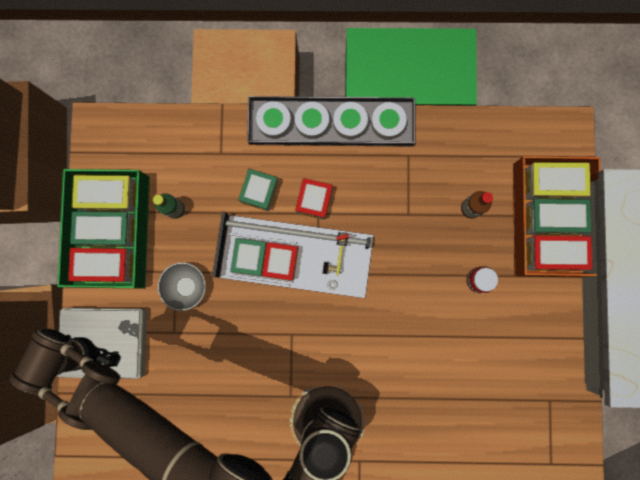

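View pics/scene0.png

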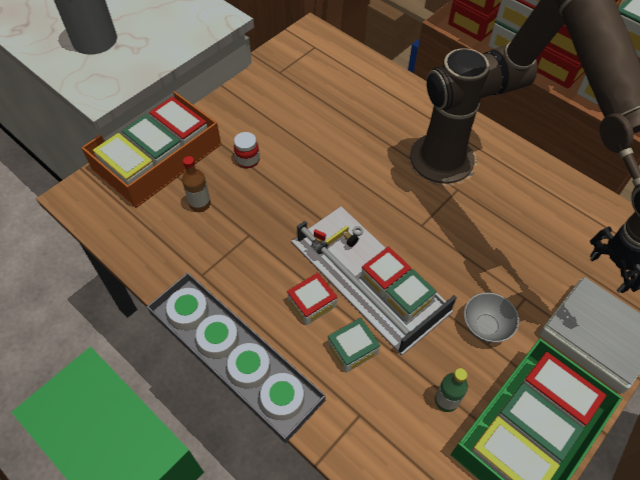

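The top view shows the wing at (342,237), the rail from about (228,222) to (370,243), the pad at (330,268) and the tubs at (249,257) and (280,261). The scene view puts the wing at (319,233). The two agree: wing near (0.527, -0.040), with the tubs towards world +y. Next I'll get the axes and the move numbers.

```bash
cat >> h.py <<'E'
def inc(p,ydir,o=None):
    """shift+turn (tool axes) from current pose to TCP p, pointing down, tool y along ydir angle"""
    o=o or get_obs(); R0=R.from_quat(o["tcp_rot"]); 
    y=np.array([np.cos(ydir),np.sin(ydir),0]); z=np.array([0,0,-1.]); x=np.cross(y,z)
    R1=R.from_matrix(np.c_[x,y,z])
    return (R0.inv().apply(np.array(p)-o["position"])*1000).round(1), (R0.inv()*R1).as_rotvec(degrees=True).round(2)
E
python3 - <<'E'
from h import *
im=cv2.imread("pics/top0.png")[:,:,::-1].copy(); h=cv2.cvtColor(im,cv2.COLOR_RGB2HSV)
m=((h[...,0]<10)|(h[...,0]>170))&(h[...,1]>110)&(h[...,2]>60); m[:228]=0;m[246:]=0;m[:,:330]=0;m[:,355:]=0
v,u=np.nonzero(m); P=np.array([ray("top",a,b,.12)[:2] for a,b in zip(u,v)]); 
w,V=np.linalg.eigh(np.cov(P.T)); print("wing",P.mean(0),V[:,1],np.sqrt(w*12))
# base plate edges (z~0) & tub lids direction
a,b=ray("top",228,222,.062),ray("top",370,243,.062); d=b-a; print("rail",a,b,np.degrees(np.arctan2(-d[1],-d[0])))
a,b=ray("top",222,283,.0),ray("top",364,297,.0); print("plate",np.degrees(np.arctan2(*(a-b)[1::-1])))
print(R.from_quat(get_obs()["tcp_rot"]).as_matrix().round(3))
print(cams.camera_info("wrist"))
for yd in (-10,170,80): print(yd,inc([.50,-.04,.26],np.radians(yd)))
E
```

```text
wing [ 0.5310817  -0.04013358] [-0.23206922  0.97269927] [0.01260423 0.03363616]
rail [0.57550604 0.29217675 0.062     ] [ 0.51906533 -0.12095479  0.062     ] 82.22059501339157
plate 85.12786837652833
[[-0.934  0.358 -0.001]
 [ 0.358  0.934 -0.002]
 [ 0.    -0.002 -1.   ]]
{'fx': 371.64829954431775, 'fy': 371.64829954431775, 'cx': 319.1914474574235, 'cy': 236.966760587451, 'mount': array([[-1.11421548e-04, -9.61824787e-01, -2.73665977e-01,
         6.87351012e-02],
       [ 9.99999825e-01, -2.65985124e-04,  5.27685459e-04,
         8.23670557e-04],
       [-5.80332033e-04, -2.73665870e-01,  9.61824649e-01,
        -1.43187169e-01],
       [ 0.00000000e+00,  0.00000000e+00,  0.00000000e+00,
         1.00000000e+00]])}
-10 (array([-481.3, -482.8,  -28.9]), array([-1.000e-01,  7.000e-02,  7.904e+01]))
170 (array([-481.3, -482.8,  -28.9]), array([-8.0000e-02, -1.1000e-01, -1.0096e+02]))
80 (array([-481.3, -482.8,  -28.9]), array([ -0.12,  -0.02, -10.96]))
```

Emit:
{"method": "servo_tool", "body": {"increments": [[[-0.51,-0.472,0,0,0,56,0],[-0.51,-0.472,0,0,0,56,0],[-0.51,-0.472,0,0,0,56,0],[-0.51,-0.472,0,0,0,56,0],[-0.51,-0.472,0,0,0,56,0],[-0.51,-0.472,0,0,0,56,0],[-0.51,-0.472,0,0,0,56,0],[-0.51,-0.472,0,0,0,56,0]]]}}

```text
t: 1.1
position: [0.4451, 0.1333, 0.2312]
tcp_rot: [0.622, 0.783, 0.0, 0.0]
wrist_force: [0.8, 0.7, -0.7]
width: 0.502
finger_force: 0.0
```

```bash
python3 - <<'E'
from h import *
o=get_obs(); print(o["t"],o["position"],o["joints"],o["width"],o["qd"]); print(inc([.53,-.04,.23],np.radians(13)))
E
```

```text
1.1 [0.44513917 0.13331721 0.23115456] [ 1.97146995e-01 -7.09430647e-03  1.99730766e+00  1.52877728e-04
  1.15110868e+00 -3.05890685e-02] 0.5024227843389195 [-1.06741133  0.11305264 -0.11689721  0.00233054 -0.00930521 -1.05646466]
(array([-188. ,   43.6,    1.1]), array([ 0.02, -0.01,  0.04]))
```

Emit:
{"method": "servo_tool", "body": {"increments": [[[-0.185,0.043,0,0,0,0,0],[-0.185,0.043,0,0,0,0,0],[-0.185,0.043,0,0,0,0,0],[-0.185,0.043,0,0,0,0,0],[-0.185,0.043,0,0,0,0,0]]]}}

```text
t: 1.72
position: [0.5277, -0.0352, 0.2305]
tcp_rot: [0.623, 0.782, -0.0, -0.001]
wrist_force: [-0.4, 1.1, 0.2]
width: 0.504
finger_force: 0.0
```

```bash
cat >> h.py <<'E'
def wray(u,v,z,o):
    c=cams.camera_info("wrist"); a=np.array([(u-c["cx"])/c["fx"],(v-c["cy"])/c["fy"]]); r=np.linalg.norm(a)
    d=np.r_[a/r*np.sin(r),np.cos(r)] if r>0 else np.array([0,0,1.])
    M=c["mount"]; T=R.from_quat(o["tcp_rot"]).as_matrix(); w=T@(M[:3,:3]@d); q=np.array(o["position"])+T@M[:3,3]
    return q+w*(z-q[2])/w[2]
E
python3 - <<'E'
from h import *
o=get_obs(); print(o["t"],o["position"],o["joints"]); im=grab("wrist","pics/w1.png")
h=cv2.cvtColor(im,cv2.COLOR_RGB2HSV)
m=((h[...,0]<8)|(h[...,0]>172))&(h[...,1]>130)&(h[...,2]>60)
k,l,s,c=cv2.connectedComponentsWithStats(m.astype(np.uint8))
for i in range(1,k):
    if s[i,4]>80: print(s[i].tolist(),c[i].round(1),wray(*c[i],.12,o).round(4), cv2.minAreaRect(np.argwhere(l==i)[:,::-1].astype(np.float32)))
E
```

```text
1.725 [ 0.52767443 -0.03519739  0.23054511] [-1.49338246e-01  1.25034458e-01  1.85845446e+00  7.00388063e-04
  1.16019813e+00 -3.76021822e-01]
[218, 0, 137, 62, 3234] [289.2  30.5] [0.4767 0.0997 0.12  ] ((285.42041015625, 14.418655395507812), (122.9600601196289, 67.2685546875), 16.808692932128906)
[406, 89, 128, 136, 5005] [466.5 156.3] [0.6182 0.0449 0.12  ] ((470.62274169921875, 156.39682006835938), (105.58177185058594, 99.36296081542969), 28.92642593383789)
[314, 209, 15, 53, 697] [321. 235.] [ 0.53   -0.0354  0.12  ] ((321.0, 235.0), (52.0, 14.0), 90.0)
```

View pics/w1.png

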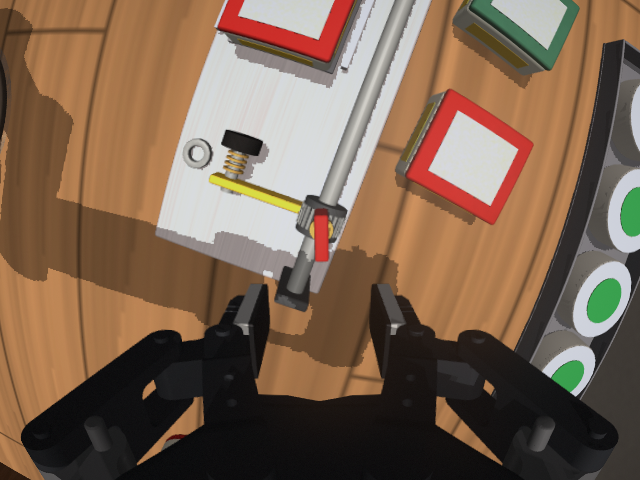

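The wrist view shows the wing vertical at u≈321, rows 209–262, so the 13° closing angle fits. The rail runs up and to the right from (320,200) to (410,0), the pad is at (242,142), and the tub face is near row 65.

```bash
python3 - <<'E'
from h import *
o=get_obs()
for v,z in((262,.127),(209,.127),(209,.101)): print(v,wray(321,v,z,o).round(4))
im=cv2.imread("pics/w1.png"); g=cv2.cvtColor(im,cv2.COLOR_BGR2GRAY); 
for v,a in((10,375),(60,355),(110,335),(150,325),(175,315)): print(v,a,g[v,a:a+70:2].tolist())
for v,u in ((155,240),(140,240)): print("pad",wray(u,v,.06,o).round(4))
E
```

```text
262 [ 0.5338 -0.052   0.127 ]
209 [ 0.5252 -0.015   0.127 ]
209 [ 0.5265 -0.0201  0.101 ]
10 375 [206, 206, 206, 206, 206, 206, 206, 201, 102, 125, 144, 159, 183, 188, 168, 154, 138, 111, 121, 205, 205, 201, 204, 205, 204, 202, 150, 133, 132, 131, 130, 128, 126, 124, 116]
60 355 [213, 212, 212, 213, 214, 213, 212, 212, 133, 123, 145, 159, 185, 203, 188, 165, 149, 129, 107, 160, 212, 211, 210, 211, 211, 211, 198, 111, 132, 134, 136, 136, 137, 137, 136]
110 335 [217, 217, 215, 214, 216, 216, 216, 216, 189, 114, 140, 158, 173, 203, 204, 175, 160, 144, 116, 200, 217, 215, 213, 214, 214, 214, 214, 167, 126, 131, 131, 131, 133, 135, 137]
150 325 [218, 217, 218, 218, 217, 217, 102, 132, 153, 167, 189, 199, 183, 166, 152, 128, 125, 217, 217, 217, 214, 214, 215, 217, 187, 128, 122, 120, 118, 115, 112, 108, 105, 101, 97]
175 315 [219, 219, 218, 219, 218, 219, 156, 125, 149, 165, 179, 194, 187, 170, 155, 134, 112, 215, 218, 218, 217, 217, 217, 217, 194, 133, 129, 126, 126, 128, 129, 131, 131, 132, 133]
pad [0.4506 0.0025 0.06  ]
pad [0.448  0.0151 0.06  ]
```

```bash
python3 - <<'E'
import cv2
im=cv2.imread("pics/w1.png")[0:300,160:460]; cv2.imwrite("pics/w1c.png",cv2.resize(im,(600,600),interpolation=cv2.INTER_CUBIC))
E
```

```text
(no output)
```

View pics/w1c.png

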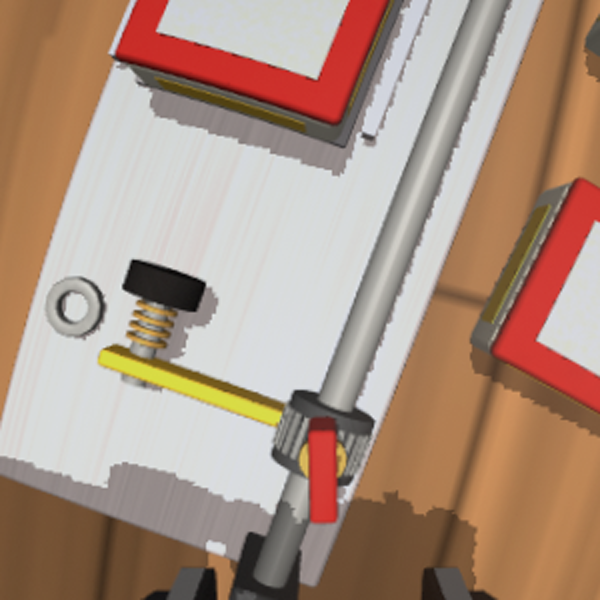

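```bash
python3 - <<'E'
from h import *
o=get_obs()
P=np.array([wray(u,v,.062,o) for u,v in((401.5,10),(381.5,60),(362,110),(347.5,150),(337.5,175))]); print(P.round(4))
d=np.polyfit(P[:,1],P[:,0],1); a=np.degrees(np.arctan2(1,d[0])); print("rail dir",a,"x at y=-.036",np.polyval(d,-.036))
e=np.array([np.cos(np.radians(a)),np.sin(np.radians(a)),0])
w=np.array([.530,-.0355,0])
for n,u,v,z in(("tub lid L",217,30,.072),("tub lid R",330,62,.072),("pad face L",225,130,.060),("pad face R",261,142,.06)): p=wray(u,v,z,o); print(n,p.round(4),"along from wing",round(float((p-w)@e),4))
print(inc([.530,-.036,.100],np.radians(13)))
E
```

```text
[[0.5554 0.1584 0.062 ]
 [0.5485 0.1084 0.062 ]
 [0.5424 0.0621 0.062 ]
 [0.5385 0.0264 0.062 ]
 [0.5353 0.0039 0.062 ]]
rail dir 82.67721895801648 x at y=-.036 0.5301632012601473
tub lid L [0.4099 0.1039 0.072 ] along from wing 0.123
tub lid R [0.5075 0.0937 0.072 ] along from wing 0.1253
pad face L [0.4333 0.0211 0.06  ] along from wing 0.0438
pad face R [0.4661 0.017  0.06  ] along from wing 0.0439
(array([ -2.3,   2.3, 130.6]), array([-0.09, -0.07,  0.06]))
```

Emit:
{"method": "servo_tool", "body": {"increments": [[[-0.002,0.002,0.06,0,0,0,0],[-0.002,0.002,0.11,0,0,0,0],[-0.002,0.002,0.134,0,0,0,0],[-0.002,0.002,0.134,0,0,0,0],[-0.002,0.002,0.134,0,0,0,0]]]}}

```text
t: 2.4
position: [0.5316, -0.0358, 0.0985]
tcp_rot: [0.622, 0.783, 0.001, 0.001]
wrist_force: [0.5, -0.6, -0.1]
width: 0.501
finger_force: 0.0
```

```bash
python3 - <<'E'
from h import *
o=get_obs(); print(o["position"],o["wrist_force"]); print(inc([.530,-.036,.097],np.radians(13),o)); im=grab("wrist","pics/w2.png")
E
```

```text
[ 0.53162251 -0.03582488  0.0985223 ] [ 0.49531626 -0.55794907 -0.14338262]
(array([ 0.2, -1.6,  1.5]), array([0.11, 0.03, 0.14]))
```

View pics/w2.png

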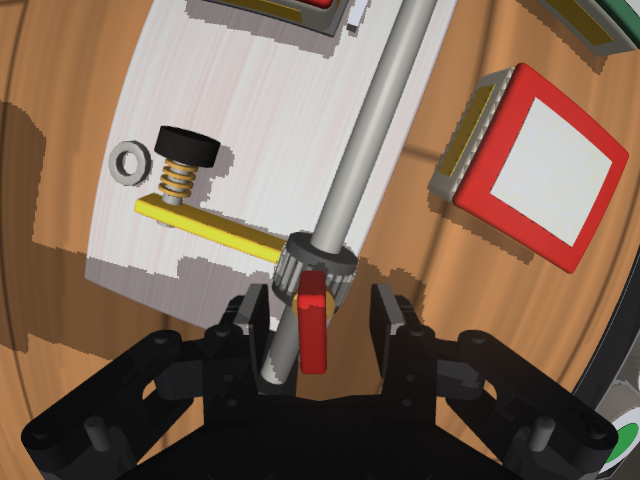

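The wing (u≈313, rows 272–373) sits between the fingers, with about 1.5 mm to centre. Closing on it now.

Emit:
{"method": "servo_tool", "body": {"increments": [[[0,-0.0015,0.001,0,0,0,0],[0,-0.0015,0.001,0,0,0,1],[0,-0.0015,0.001,0,0,0,1],[0,-0.0015,0.001,0,0,0,1],[0,-0.0015,0.001,0,0,0,1],[0,-0.0015,0.001,0,0,0,1]]], "squeeze": 60}}

```text
t: 3.2
position: [0.5294, -0.0373, 0.097]
tcp_rot: [0.622, 0.783, -0.0, 0.0]
wrist_force: [-2.2, -0.1, 5.9]
width: 0.102
finger_force: 59.3
```

```bash
python3 - <<'E'
from h import *
o=get_obs(); print(o["position"],o["tcp_rot"],o["wrist_force"],o["wrist_torque"],o["width"],o["finger_force"])
E
```

```text
[ 0.52941855 -0.03733348  0.09695601] [ 6.21975863e-01  7.83036387e-01 -1.98791349e-04  4.88954350e-05] [-2.17309207 -0.10023874  5.92486028] [0.01683608 0.46408459 0.24261578] 0.10243305825310586 59.289284348487854
```

Emit:
{"method": "servo_tool", "body": {"increments": [[[0,0,0,0,0,-9,1],[0,0,0,0,0,-18,1],[0,0,0,0,0,-27,1],[0,0,0,0,0,-36,1],[0,0,0,0,0,-45,1],[0,0,0,0,0,-54,1],[0,0,0,0,0,-54,1],[0,0,0,0,0,-54,1]]]}}

```text
t: 4.2
position: [0.5296, -0.0371, 0.0968]
tcp_rot: [0.2, 0.98, 0.0, 0.0]
wrist_force: [-1.5, 0.5, 5.3]
width: 0.106
finger_force: 59.2
```

```bash
cat >> h.py <<'E'
def st():
    o=get_obs(); M=R.from_quat(o["tcp_rot"]).as_matrix(); a=np.radians(82.7); e=np.array([np.cos(a),np.sin(a),0]); l=np.array([e[1],-e[0],0])
    f=np.array(o["wrist_force"]); p=np.array(o["position"])
    print("t",round(o["t"],2),"p",p.round(4),"s",round(float((p-[.5294,-.0373,0])@e)*1000,2),"lat",round(float((p-[.5294,-.0373,0])@l)*1000,2),"yaw",np.degrees(np.arctan2(M[1,1],M[0,1])).round(2),"F along",(f@e).round(2),"lat",(f@l).round(2),"z",f[2].round(2),"T",np.round(o["wrist_torque"],2),"w",round(o["width"],3),"joints",np.round(o["joints"],2))
    print("rail dir in tool",(M.T@e).round(4)); return o
E
python3 - <<'E'
from h import *
st(); grab("wrist","pics/w3.png")
E
```

```text
t 4.2 p [ 0.5296 -0.0371  0.0968] s 0.2 lat 0.21 yaw 66.91 F along 0.34 lat -1.6 z 5.28 T [0.14 0.3  0.16] w 0.106 joints [-0.15  0.3   1.95  0.    0.89 -1.32]
rail dir in tool [2.721e-01 9.623e-01 1.000e-04]
```

View pics/w3.png

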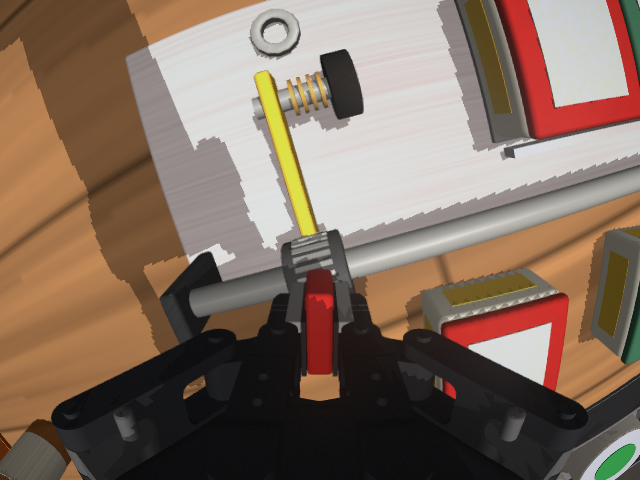

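The wing turned with the fingers by 54° (0.94 rad) and the collar stayed put. Sliding 65 mm of the roughly 80 mm gap.

Emit:
{"method": "servo_tool", "body": {"increments": [[[0.0027,0.0096,0,0,0,0,1],[0.0054,0.0192,0,0,0,0,1],[0.0082,0.0289,0,0,0,0,1],[0.0109,0.0385,0,0,0,0,1],[0.0136,0.0481,0,0,0,0,1],[0.0163,0.0577,0,0,0,0,1],[0.0177,0.0626,0,0,0,0,1],[0.0177,0.0626,0,0,0,0,1]]]}}

```text
t: 5.25
position: [0.5379, 0.0279, 0.0968]
tcp_rot: [0.2, 0.98, 0.0, 0.0]
wrist_force: [-2.0, 1.3, 5.2]
width: 0.105
finger_force: 59.2
```

```bash
python3 - <<'E'
from h import *
o=st(); im=grab("wrist","pics/w4.png")
E
```

```text
t 5.25 p [0.5379 0.0279 0.0968] s 65.71 lat 0.15 yaw 66.93 F along 1.03 lat -2.1 z 5.22 T [0.23 0.23 0.1 ] w 0.105 joints [-0.03  0.32  1.93  0.    0.89 -1.2 ]
rail dir in tool [2.718e-01 9.624e-01 5.000e-04]
```

View pics/w4.png

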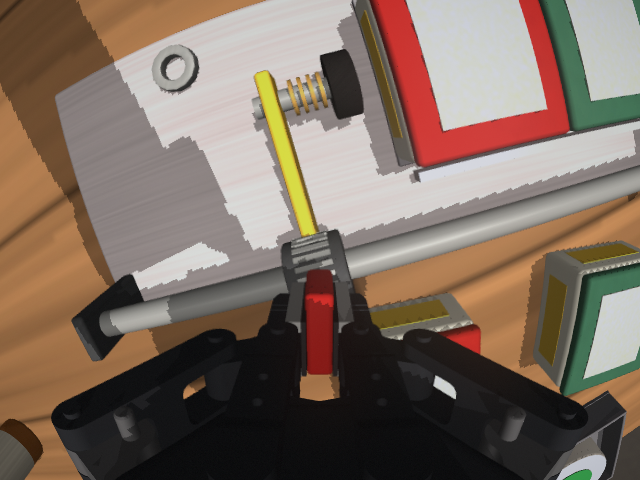

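The pad (front edge u≈362) is about 10–15 mm short of the near tub. From here I'll go slowly and watch the force.

Emit:
{"method": "servo_tool", "body": {"increments": [[[0.0005,0.0019,0,0,0,0,1],[0.0011,0.0038,0,0,0,0,1],[0.0016,0.0058,0,0,0,0,1],[0.0022,0.0077,0,0,0,0,1],[0.0022,0.0077,0,0,0,0,1],[0.0022,0.0077,0,0,0,0,1]]]}}

```text
t: 6.05
position: [0.5388, 0.0351, 0.0968]
tcp_rot: [0.2, 0.98, -0.0, 0.0]
wrist_force: [-1.7, -0.7, 5.6]
width: 0.108
finger_force: 59.1
```

```bash
cat >> h.py <<'E'
def fm(n=6):
    a=np.radians(82.7); e=np.array([np.cos(a),np.sin(a),0]); L=[];T=[];S=[]
    for i in range(n):
        o=get_obs(); L.append(np.array(o["wrist_force"])@e); T.append(o["wrist_torque"]); S.append(np.array(o["position"])@e)
        cams.camera("top")
    print("F along mean",np.mean(L).round(2),"sd",np.std(L).round(2),"T",np.mean(T,0).round(3),"s",round((np.mean(S)-np.array([.5294,-.0373,0])@e)*1000,2))
E
python3 -c "
from h import *
st();fm()"
```

```text
t 6.05 p [0.5388 0.0351 0.0968] s 73.02 lat 0.17 yaw 66.93 F along -0.87 lat -1.62 z 5.64 T [-0.05  0.32  0.04] w 0.108 joints [-0.02  0.32  1.93 -0.    0.89 -1.18]
rail dir in tool [ 2.718e-01  9.623e-01 -3.000e-04]
F along mean -0.57 sd 0.35 T [-0.044  0.285  0.106] s 73.03
```

Emit:
{"method": "servo_tool", "body": {"increments": [[[0.0003,0.001,0,0,0,0,1],[0.0005,0.0019,0,0,0,0,1],[0.0008,0.0029,0,0,0,0,1],[0.0008,0.0029,0,0,0,0,1]]]}}

```text
t: 6.85
position: [0.5392, 0.038, 0.0968]
tcp_rot: [0.2, 0.98, -0.0, 0.0]
wrist_force: [-1.0, -1.0, 5.9]
width: 0.105
finger_force: 59.1
```

```bash
python3 -c "
from h import *
fm()"
```

```text
F along mean -1.04 sd 0.16 T [-0.126  0.309  0.109] s 75.9
```

Emit:
{"method": "servo_tool", "body": {"increments": [[[0.0003,0.001,0,0,0,0,1],[0.0005,0.0019,0,0,0,0,1],[0.0008,0.0029,0,0,0,0,1],[0.0008,0.0029,0,0,0,0,1]]]}}

```text
t: 7.65
position: [0.5396, 0.0409, 0.0969]
tcp_rot: [0.2, 0.98, -0.0, 0.0]
wrist_force: [-1.7, -1.1, 5.5]
width: 0.102
finger_force: 59.1
```

```bash
python3 -c "
from h import *
fm()"
```

```text
F along mean -1.16 sd 0.29 T [-0.112  0.301  0.127] s 78.91
```

Emit:
{"method": "servo_tool", "body": {"increments": [[[0.0003,0.001,0,0,0,0,1],[0.0005,0.0019,0,0,0,0,1],[0.0005,0.0019,0,0,0,0,1]]]}}

```text
t: 8.32
position: [0.5398, 0.0429, 0.0968]
tcp_rot: [0.2, 0.98, -0.0, 0.0]
wrist_force: [-2.6, -0.4, 6.3]
width: 0.109
finger_force: 59.1
```

```bash
python3 -c "
from h import *
fm()"
```

```text
F along mean -1.07 sd 0.19 T [-0.138  0.324  0.129] s 80.86
```

Emit:
{"method": "servo_tool", "body": {"increments": [[[0.0003,0.001,0,0,0,0,1],[0.0005,0.0019,0,0,0,0,1],[0.0005,0.0019,0,0,0,0,1]]]}}

```text
t: 9.0
position: [0.54, 0.0445, 0.0969]
tcp_rot: [0.2, 0.98, -0.001, 0.0]
wrist_force: [-2.1, -2.6, 5.6]
width: 0.106
finger_force: 59.2
```

```bash
python3 -c "
from h import *
fm()"
```

```text
F along mean -1.95 sd 0.46 T [-0.301  0.336  0.098] s 82.44
```

Emit:
{"method": "servo_tool", "body": {"increments": [[[0.0003,0.001,0,0,0,0,1],[0.0005,0.0019,0,0,0,0,1],[0.0005,0.0019,0,0,0,0,1]]]}}

```text
t: 9.68
position: [0.5403, 0.0464, 0.0968]
tcp_rot: [0.2, 0.98, -0.001, 0.0]
wrist_force: [-3.0, -2.1, 6.2]
width: 0.104
finger_force: 59.2
```

```bash
python3 -c "
from h import *
fm()"
```

```text
F along mean -2.43 sd 0.2 T [-0.319  0.366  0.114] s 84.4
```

Emit:
{"method": "servo_tool", "body": {"increments": [[[0.0003,0.001,0,0,0,0,1],[0.0004,0.0014,0,0,0,0,1],[0.0004,0.0014,0,0,0,0,1]]]}}

```text
t: 10.35
position: [0.5404, 0.0478, 0.0968]
tcp_rot: [0.2, 0.98, -0.001, 0.0]
wrist_force: [-1.9, -1.6, 6.2]
width: 0.106
finger_force: 59.2
```

```bash
python3 -c "
from h import *
fm()"
```

```text
F along mean -2.02 sd 0.71 T [-0.323  0.35   0.107] s 85.8
```

The force has settled near -2.2 N, which is collar drag plus tub drag, so the tubs are sliding through their play.

Emit:
{"method": "servo_tool", "body": {"increments": [[[0.0003,0.001,0,0,0,0,1],[0.0005,0.0019,0,0,0,0,1],[0.0005,0.0019,0,0,0,0,1]]]}}

```text
t: 11.02
position: [0.5407, 0.0498, 0.0968]
tcp_rot: [0.2, 0.98, -0.001, 0.0]
wrist_force: [-2.0, -1.5, 6.5]
width: 0.106
finger_force: 59.2
```

```bash
python3 -c "
from h import *
fm()"
```

```text
F along mean -2.54 sd 0.42 T [-0.303  0.36   0.093] s 87.81
```

Emit:
{"method": "servo_tool", "body": {"increments": [[[0.0003,0.001,0,0,0,0,1],[0.0005,0.0019,0,0,0,0,1],[0.0005,0.0019,0,0,0,0,1]]]}}

```text
t: 11.7
position: [0.541, 0.0517, 0.0968]
tcp_rot: [0.2, 0.98, -0.001, 0.0]
wrist_force: [-2.3, -1.8, 6.0]
width: 0.108
finger_force: 59.2
```

```bash
python3 -c "
from h import *
fm()"
```

```text
F along mean -1.98 sd 0.42 T [-0.299  0.351  0.1  ] s 89.79
```

Emit:
{"method": "servo_tool", "body": {"increments": [[[0.0003,0.001,0,0,0,0,1],[0.0005,0.0019,0,0,0,0,1],[0.0005,0.0019,0,0,0,0,1]]]}}

```text
t: 12.38
position: [0.5412, 0.0535, 0.0968]
tcp_rot: [0.2, 0.98, -0.001, 0.0]
wrist_force: [-2.4, -2.7, 5.3]
width: 0.107
finger_force: 59.2
```

```bash
python3 -c "
from h import *
fm()"
```

```text
F along mean -3.03 sd 0.36 T [-0.41   0.375  0.101] s 91.49
```

Emit:
{"method": "servo_tool", "body": {"increments": [[[0.0003,0.001,0,0,0,0,1],[0.0005,0.0019,0,0,0,0,1],[0.0005,0.0019,0,0,0,0,1]]]}}

```text
t: 13.05
position: [0.5414, 0.0547, 0.0968]
tcp_rot: [0.2, 0.98, -0.002, 0.0]
wrist_force: [-3.1, -5.3, 6.4]
width: 0.106
finger_force: 59.4
```

```bash
python3 -c "
from h import *
fm()"
```

```text
F along mean -5.18 sd 0.21 T [-0.745  0.422  0.076] s 92.73
```

The end stop is reached at s≈91.3 mm and the force is rising. I need about 4 N more.

Emit:
{"method": "servo_tool", "body": {"increments": [[[0.0003,0.001,0,0,0,0,1],[0.0005,0.0019,0,0,0,0,1],[0.0008,0.0029,0,0,0,0,1],[0.0008,0.0029,0,0,0,0,1]]]}}

```text
t: 13.85
position: [0.5416, 0.0565, 0.0969]
tcp_rot: [0.199, 0.98, -0.003, 0.0]
wrist_force: [-3.6, -8.8, 6.4]
width: 0.104
finger_force: 59.5
```

```bash
python3 -c "
from h import *
st();fm()"
```

```text
t 13.85 p [0.5416 0.0565 0.0969] s 94.59 lat 0.18 yaw 67.01 F along -9.18 lat -2.43 z 6.45 T [-1.24  0.46  0.11] w 0.104 joints [ 0.03  0.33  1.92 -0.01  0.9  -1.14]
rail dir in tool [ 0.2704  0.9627 -0.0051]
F along mean -8.54 sd 0.43 T [-1.262  0.486  0.095] s 94.58
```

Pad force is about 7.5 N by both force and spring travel. Tightening by 57°, slightly past the found angle.

Emit:
{"method": "servo_tool", "body": {"increments": [[[0,0,0,0,0,9,1],[0,0,0,0,0,18,1],[0,0,0,0,0,27,1],[0,0,0,0,0,36,1],[0,0,0,0,0,45,1],[0,0,0,0,0,54,1],[0,0,0,0,0,57,1],[0,0,0,0,0,57,1]]]}}

```text
t: 15.15
position: [0.5413, 0.0563, 0.0969]
tcp_rot: [0.643, 0.766, -0.003, 0.001]
wrist_force: [-4.3, -9.3, 8.2]
width: 0.105
finger_force: 59.6
```

```bash
python3 -c "
from h import *
st();fm()"
```

```text
t 15.15 p [0.5413 0.0563 0.0969] s 94.33 lat -0.06 yaw 10.02 F along -9.75 lat -3.12 z 8.24 T [-1.39  0.62  0.11] w 0.105 joints [ 0.03  0.33  1.92 -0.01  0.9  -0.14]
rail dir in tool [ 0.9547  0.2977 -0.0057]
F along mean -9.2 sd 0.8 T [-1.385  0.591  0.062] s 94.34
```

The wing is at yaw 10° against 13° as found, so it's tight. I'll relax the arm's push, open the fingers and lift.

Emit:
{"method": "servo_tool", "body": {"increments": [[[-0.001,-0.0003,0,0,0,0,1],[-0.0019,-0.0006,0,0,0,0,1],[-0.0019,-0.0006,0,0,0,0,1]]]}}

```text
t: 15.82
position: [0.5413, 0.0561, 0.0969]
tcp_rot: [0.643, 0.766, -0.001, 0.0]
wrist_force: [-3.6, -3.0, 7.8]
width: 0.113
finger_force: 59.5
```

```bash
python3 -c "
from h import *
st();fm(4)"
```

```text
t 15.82 p [0.5413 0.0561 0.0969] s 94.16 lat -0.06 yaw 9.96 F along -3.45 lat -3.24 z 7.8 T [-0.52  0.51  0.12] w 0.113 joints [ 0.02  0.33  1.92 -0.    0.9  -0.15]
rail dir in tool [ 0.955   0.2968 -0.0022]
F along mean -3.4 sd 0.23 T [-0.555  0.524  0.133] s 94.16
```

The arm's push dropped to 3.4 N and the collar held, so the screw grips. Releasing now.

Emit:
{"method": "servo_tool", "body": {"increments": [[[-0.001,-0.0003,0,0,0,0,1],[-0.001,-0.0003,0,0,0,0,0],[-0.001,-0.0003,0,0,0,0,0],[-0.001,-0.0003,0,0,0,0,0],[-0.001,-0.0003,-0.03,0,0,0,0],[-0.001,-0.0003,-0.08,0,0,0,0],[-0.001,-0.0003,-0.13,0,0,0,0],[-0.001,-0.0003,-0.13,0,0,0,0]]]}}

```text
t: 17.02
position: [0.5453, 0.0565, 0.2316]
tcp_rot: [0.643, 0.766, 0.004, 0.004]
wrist_force: [0.4, -0.2, 0.5]
width: 0.496
finger_force: 0.0
```

```bash
python3 -c "
from h import *
o=st(); im=grab('wrist','pics/w5.png')"
```

```text
t 17.02 p [0.5453 0.0565 0.2316] s 95.09 lat 3.86 yaw 10.03 F along -0.15 lat 0.45 z 0.51 T [-0.05  0.02  0.01] w 0.496 joints [ 0.02  0.15  1.82  0.    1.15 -0.15]
rail dir in tool [0.9546 0.2978 0.0017]
```

View pics/w5.png

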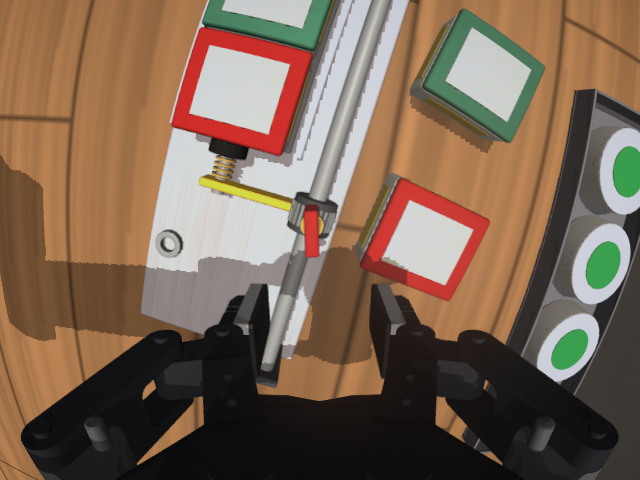

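The wing is free at (312,232), still at the tight angle. The pad presses the near tub at (228,150), its spring is compressed, and the other goods look undisturbed. Handing in.

```bash
python3 -c "
from rig import order
print(order.sign_off())"
```

```text
the job is handed in; nothing more can be done
None
```

The job is handed in: the collar is clamped with the pad pressing the tubs against their end stop at about 7.5 N (estimated from wrist force and spring travel), the wing screw is tight slightly past where it was found, and the gripper is clear; the hand-in returned no verdict.

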